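# Put the pressure gauge away in the counter locker with a folding lid stay

## Robot

A 7-joint arm with a two-finger parallel gripper is mounted at the origin on the work surface. World frame = base frame: x ahead of the robot, y to its left, z up, the work surface at z = 0. Lengths are in m, angles in rad, forces in N, time in s.
With the tool pointing down it reaches from about 0.4 to 0.9 m from the base axis. Payload 5.5 kg.
Tool frame: the origin (TCP) lies midway between the tips of the shut fingers; the grasp point (between the pads) lies 19 mm behind it (manip.grip_depth is the distance from the TCP to the grasp point, in m); z points along the fingers, y is the line along which they close (so a half turn about z gives the same grasp; the last joint's range is limited). The gripper opens to 92 mm and grips with 3 to 60 N. Pads are 19 mm wide; open, the fingers measure 130 mm over their backs; the gripper's body (75 mm by 190 mm) begins 47 mm behind the grasp point.
Start: joints at [-0.936, 0.501, -0.427, 1.55, 0.221, 1.138, -0.21], TCP at [0.236, 0.606, 0.227] pointing down, gripper open.
Joint ranges: [-2.88, 2.88], [-0.31, 2.03], [-1.54, 1.56], [0.2, 2.42], [-1.41, 4.55], [0.19, 2.02], [-2.57, 2.57]. Speed limits (rad/s): [2.57, 2.57, 3.14, 3.14, 3.14, 3.14, 3.14].

## Interface

Orientations are given as a unit quaternion [x, y, z, w].
In Python, from bench import manip, effector, viewer gives the robot as it stands. Calls block until the motion is done:
- manip.move_pose(position, orientation): joint-space move of the TCP to a pose.
- manip.servo_line(position, ori=None, vel=0.15): straight line of the TCP; ori=None keeps the orientation; vel is the mean speed in m/s.
- manip.movej(angles): joint-space move.
- effector.open_jaws() and effector.close(f_grip=None): open the fingers fully, or close them until they stop; f_grip is the grip in N (None keeps the last).
- manip.sleep(seconds).
- manip.solve_ik(position, orientation): joint angles nearest the present ones, or None.
- viewer.get_image(name): name is "scene" or "side" or "wrist"; returns the picture (480x640x3 uint8, red, green, blue); there is no depth.
- viewer.get_calibration(name): a dict with "vfov" (degrees; the focal length in pixels is half the picture's height over the tangent of half this angle, whatever the lens; pixels are square), "cx", "cy" (the principal point, pixels), "eye" and "attitude" of the camera in the world. Camera axes: x right, y down, z forward; pixel columns grow to the right and rows downward; lengths in m; the calibration is good to about 2 mm. A picture is of the moment at which its call begins: read the wrist's pose just before it. get_calibration takes no time and is no camera call; for the wrist camera it gives the pose at the moment of the call.
A pose or a line that the arm cannot do raises manip.PlanningError and nothing moves.
- manip.hand_in(): hands the job in; it is judged then, once.
Readings, each from a call of its own:
- manip.current_clock(): time.
- manip.current_q(): joint angles.
- manip.current_joint_velocities(): joint speeds.
- manip.current_tau(): joint torques, N m.
- manip.current_tool_pos(): TCP position.
- manip.current_tcp_rot(): TCP orientation.
- manip.current_force(): force on the tool from outside, world axes, zero at the start.
- manip.current_wrist_torque(): the same for the moment, N m.
- manip.current_finger_gap(): finger opening in m.
- manip.current_gripper_force(): force on a finger pad.
Only numpy, scipy, OpenCV 4.12 (cv2) and the standard library are available. Lean on these libraries where they do the work, as an engineer would, in place of code of your own. Each camera call takes 0.05 s, during which the arm holds its last target. There are 200 camera calls.

## Task

Raise the lid of the stall's steel locker, press the knee of its folding stay past straight so that the lid is locked up, and take the hand away. With the lid still locked, lay the grey digital pressure gauge face up on the locker floor without dropping it, then break the knee of the stay and lower the lid until it is fully shut, never letting it fall. Leave the other things on the counter where they are.

Things in the scene. Friction and masses are not known exactly. Their poses are not given: they have to be found in the camera images.
- locker_hinge (a point): Middle of the lid's hinge axis, on top of the far wall of an open grey steel locker fixed to the counter: 200 mm deep (its x axis), 280 mm wide (y), rim 70 mm above the counter, walls and floor 3 mm. x points level from the front (robot side) to the back, y left along the hinge axis, z up; the axes do not turn with the lid. The rim's front edge is 200 mm before the hinge.
- locker_floor (a point): Centre of the locker's inner floor, 3 mm above the counter, 67 mm below the rim, 100 mm before the hinge; same axes as locker_hinge.
- lid (a joint): Opening angle of the steel lid (4 mm plate, about 0.7 kg) in rad: 0 shut flat on the rim, about 1.257 (72 degrees) with the stay straight, which stops it there. The hinge is stiff: above about 0.9 rad the lid stays where it is left, below that it falls shut if let go. Raising it at the handle takes about 5 N. Its cam lock is already undone.
- lid_handle (a point): Middle of the lid's handle, a round dark steel bar 10 mm thick, 120 mm long, parallel to the hinge, 246 mm from the hinge axis and 42 mm in front of the lid's edge (centre to edge), carried by a 10 mm arm at each end. Lid shut: 74 mm above the counter, 4 mm above the hinge axis. The axes turn with the lid and equal the locker's when it is shut.
- knee_pin (a point): Grip point on the round steel knee pin of the brass folding stay, just inside the locker's right (-y) wall. Pin 12 mm thick, parallel to the hinge, free length 41 mm between the stay's bars and a 16 mm end button at its left end; this point is on its axis, 21 mm from the bars, 102 mm right of the locker's middle. Shut: folded inside the locker; it rises with the lid.
- stay_foot (a point): Lower pivot of the stay, on the right wall, 105 mm before and 32 mm below the hinge axis; axes as locker_hinge. Two bars of 76 mm: this one carries the knee, the upper one hangs from the lid's underside, 115 mm before and 8 mm below the hinge axis (lid shut). With the stay just straight the pin is 74 mm before and 37 mm above the hinge axis.
- knee (a joint): Unfolding angle of the knee in rad: 0 lid shut, 2.80 bars in line, 2.96 locked against a stop past straight. Bent, the knee bulges toward the robot (and up); locked, it stands 6 mm beyond straight, away from the robot and down. A few newtons push it either way. Pulled toward the robot it breaks; the lid, held by its stiff hinge, then sinks only as far as the pin is drawn (draw it 20 to 35 mm).
- gauge_center (a point): Centre of the body of the grey plastic digital pressure gauge: a box 84 mm long (its x axis), 36 mm wide (y), 26 mm high (z), with a small green-grey display on its face (z up) and a steel nozzle 16 mm thick and 26 mm long out of its +x end. About 0.13 kg. The centre is 13 mm above what it lies on.
- ratchet: Bystander: worn steel ratchet handle, 190 mm, lying on the counter; origin underneath.
- socket: Bystander: chrome hex socket, 26 mm across, 28 mm high, standing; origin underneath.
- crayon: Bystander: yellow wax tyre crayon, 85 by 12 by 12 mm, lying along its x axis; origin underneath.
- cap_tin: Bystander: open steel tin of valve caps, 70 by 55 by 28 mm; origin underneath.
- core_tool: Bystander: valve core driver with a black handle, 130 mm, lying; origin underneath.
- lube_jar: Bystander: jar of mounting paste, 56 mm across, 75 mm high; origin underneath.
Not all that is in view belongs to the job. Leave any purple look-alike of the part that bears gauge_center alone.

How it is judged:
By the outcome, as a careful person would: the job done as asked, in the order asked, and still so for the second after the job is handed in, with the robot touching nothing.
It also fails if it takes over 72 s, if anything falls off the work surface, if the arm or the gripper's body presses on something with over 40 N, if the wrist force passes 120 N, or if a joint passes its speed limit or range.

## Working session

There is one attempt and no reset: what is moved stays moved. The work goes in short steps, each a Python script; the robot and the scene stay as the last script left them, time stands still between calls to the robot, and variables do not carry over. Pictures are saved under pics/ and viewed, at most 10 in all, crops included, and the job is handed in when it is done.

```bash
ls; mkdir -p pics; python3 - <<'E'
from bench import manip, effector, viewer
import cv2
for n in ("scene","side"):
    cv2.imwrite(f"pics/{n}0.png",viewer.get_image(n)[:,:,::-1]); print(n,viewer.get_calibration(n))
print(viewer.get_calibration("wrist"), manip.current_tool_pos(),manip.current_tcp_rot(),manip.grip_depth,manip.current_clock())
E
```

```text
pics
scene {'vfov': 57.34302561050119, 'cx': 325.53544079425734, 'cy': 244.6951755268863, 'eye': array([ 1.15744335, -0.06770229,  0.85258769]), 'attitude': array([ 0.70548183,  0.63629573, -0.2113315 , -0.2297001 ])}
side {'vfov': 49.133078911496185, 'cx': 321.27105410324367, 'cy': 234.4143394618058, 'eye': array([-0.13519278, -0.98853922,  0.94399205]), 'attitude': array([ 0.84317922, -0.2824897 ,  0.14103556, -0.4351521 ])}
{'vfov': 71.19223609860485, 'cx': 317.8659059594659, 'cy': 238.70301358497434, 'eye': array([0.16062624, 0.63298572, 0.38431415]), 'attitude': array([0.81610662, 0.55806385, 0.08362314, 0.12466716])} [0.23594412 0.60497237 0.22575946] [ 1.84788524e-01  9.82777892e-01 -8.82856876e-04 -1.92713513e-04] 0.0188 0.1
```

View pics/scene0.png

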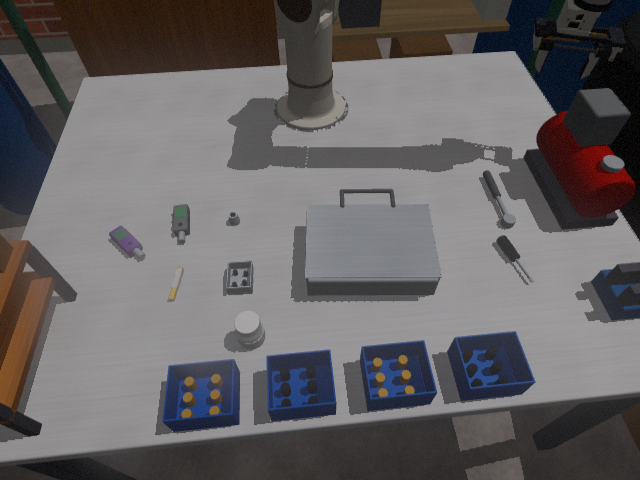

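View pics/side0.png

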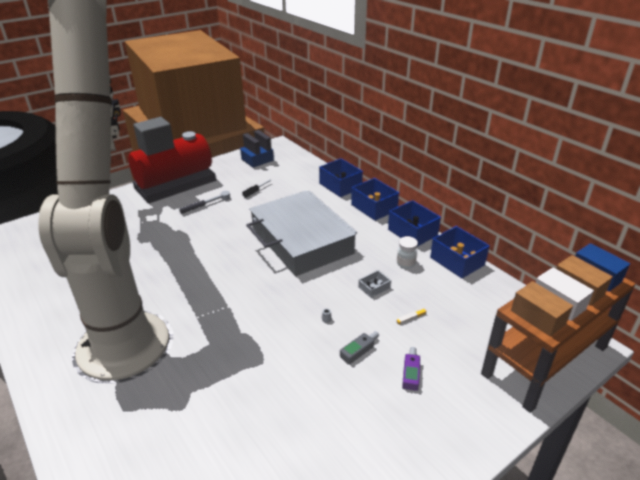

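The scene camera looks back at the robot from the far side. The lid corners are near (307,206), (432,206), (438,279) and (305,279), with the handle at (342–393,191). The grey gauge is at (181,222) with its nozzle pointing down to (183,240), and the purple look-alike is at (126,240). In the side view the gauge is at (360,346), nozzle up-right, and the locker is at (303,230).

```bash
cat > h.py <<'E'
import numpy as np, cv2
from scipy.spatial.transform import Rotation as R
from bench import manip, effector, viewer
def ray(cal,px):
    px=np.atleast_2d(np.array(px,float)); f=240/np.tan(np.radians(cal['vfov'])/2)
    d=np.c_[(px[:,0]-cal['cx'])/f,(px[:,1]-cal['cy'])/f,np.ones(len(px))]
    return R.from_quat(cal['attitude']).apply(d)
def plane(cal,px,z):
    d=ray(cal,px); e=cal['eye']; return e+d*((z-e[2])/d[:,2])[:,None]
def blob(mask,near):
    n,l,s,c=cv2.connectedComponentsWithStats(mask.astype(np.uint8))
    i=1+np.argmin([np.hypot(*(c[k]-near))+(1e4 if s[k,4]<15 else 0) for k in range(1,n)])
    return l==i
E
python3 - <<'E'
from h import *
for n,g,lid in (("scene",(181,222),(370,235)),("side",(360,346),(303,220))):
    im=cv2.imread(f"pics/{n}0.png"); cal=viewer.get_calibration(n)
    print(n,'lidpx',im[lid[1],lid[0]],'counter',im[300,120],'g',im[g[1],g[0]])
    gray=im.max(2).astype(int)
    # gauge: dark body
    hsv=cv2.cvtColor(im,cv2.COLOR_BGR2HSV)
    m=blob((gray<115),g); ys,xs=np.nonzero(m); print('gauge px',len(xs),xs.min(),xs.max(),ys.min(),ys.max())
    P=plane(cal,np.c_[xs,ys],0.022); r=cv2.minAreaRect((P[:,:2]*1000).astype(np.float32)); print('rect mm',r)
    gm=blob((hsv[:,:,1]>60)&(hsv[:,:,0]>40)&(hsv[:,:,0]<90),g); ys,xs=np.nonzero(gm); print('disp',len(xs),plane(cal,[xs.mean(),ys.mean()],0.026))
    cr={'scene':[(307,206),(432,206),(438,279),(305,279)],'side':[(251,207),(307,193),(355,236),(293,249)]}[n]
    print('lid corners',plane(cal,cr,0.074).round(3).tolist())
im=cv2.imread("pics/scene0.png")[170:310,280:460]; a=cv2.resize(im,None,fx=4,fy=4)
cv2.imwrite("pics/c1.png",a)
cv2.imwrite("pics/c2.png",cv2.resize(cv2.imread("pics/side0.png")[180:280,230:380],None,fx=5,fy=5))
E
```

```text
scene lidpx [134 127 125] counter [147 145 149] g [88 83 85]
gauge px 588 171 189 204 244
rect mm ((447.88702392578125, -358.214599609375), (127.74295806884766, 44.04825210571289), 4.6753830909729)
disp 98 [[ 0.41186569 -0.36140417  0.026     ]]
lid corners [[0.469, -0.046, 0.074], [0.5, 0.246, 0.074], [0.699, 0.209, 0.074], [0.67, -0.066, 0.074]]
side lidpx [199 189 185] counter [74 78 80] g [109 130  93]
gauge px 303 341 376 337 363
rect mm ((430.06463623046875, -376.4914245605469), (42.47239303588867, 103.31239318847656), 80.8670425415039)
disp 120 [[ 0.41631859 -0.35844689  0.026     ]]
lid corners [[0.504, 0.238, 0.074], [0.689, 0.201, 0.074], [0.66, -0.074, 0.074], [0.486, -0.018, 0.074]]
```

View pics/c1.png

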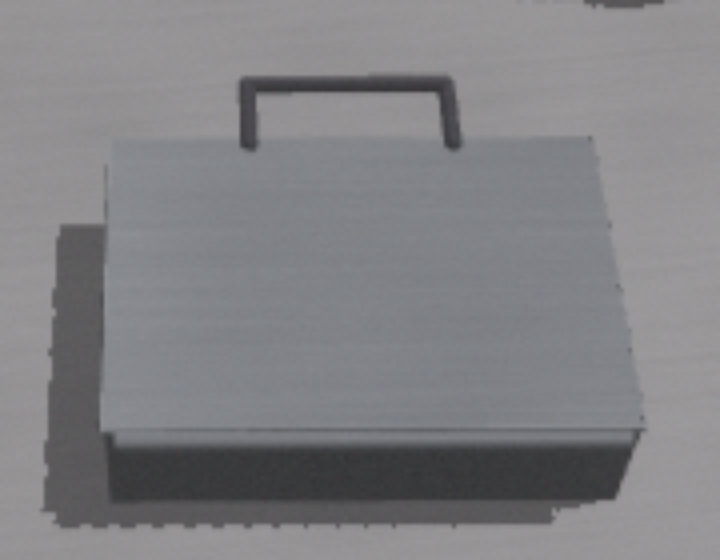

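The crop gives refined corners at (307.5,204.2), (428.2,204.2), (440.5,277.2) and (305,277.5). The handle bar ends are at (340.5,191) and (392.5,191).

```bash
python3 - <<'E'
from h import *
cal=viewer.get_calibration("scene")
c=plane(cal,[(307.5,204.2),(428.2,204.2),(440.5,277.2),(305,277.5)],0.074)[:,:2]
h=plane(cal,[(340.8,191),(392.2,190.5)],0.074)[:,:2]
print(c.round(4),h.round(4))
for a,b in((0,1),(3,2),(0,3),(1,2)): d=c[b]-c[a]; print(a,b,np.linalg.norm(d).round(4),np.degrees(np.arctan2(d[1],d[0])).round(2))
d=h[1]-h[0]; print(np.linalg.norm(d),np.degrees(np.arctan2(d[1],d[0])),h.mean(0))
# gauge nozzle
for n in("scene","side"):
    cal=viewer.get_calibration(n)
    print(n,plane(cal,{'scene':[(182,240)],'side':[(375,335)]}[n],0.013), plane(cal,{'scene':[(181,222)],'side':[(360,346)]}[n],0.026))
# IK feasibility sketch
yaw=np.radians(np.degrees(np.arctan2(d[1],d[0]))-90)
def ori(pitch,yaw,roll90):
    t=np.array([np.cos(pitch),0,-np.sin(pitch)]); 
    y=np.array([np.sin(pitch),0,np.cos(pitch)]) if roll90 else np.array([0,1,0])
    M=R.from_euler('z',yaw).as_matrix()@np.c_[np.cross(y,t),y,t]; return M
m=h.mean(0)
ex=np.array([np.cos(yaw),np.sin(yaw),0]);ey=np.array([-ex[1],ex[0],0]); H=np.array([*m,0.07])+.246*ex
print('hinge',H,'yaw',np.degrees(yaw))
for p in (30,45,60,75,90):
  for rb in(1,0):
   for s in(1,-1):
    M=ori(np.radians(p),yaw,rb)@np.diag([s,s,1]); q=R.from_matrix(M).as_quat(); o=[]
    for th in(0,.6,1.24):
        P=H-ex*.246*np.cos(th)+[0,0,.246*np.sin(th)+.004]+M[:,2]*.0188
        o.append(manip.solve_ik(P,q) is not None)
    P=H-ex*.074+[0,0,.037]-ey*.102; o.append(manip.solve_ik(P,q) is not None)
    print(p,rb,s,o)
E
```

```text
[[ 0.4636 -0.0448]
 [ 0.4939  0.2385]
 [ 0.6954  0.2156]
 [ 0.6666 -0.0656]] [[0.4297 0.0387]
 [0.4413 0.1626]]
0 1 0.2849 83.91
3 2 0.2827 84.15
0 3 0.204 -5.86
1 2 0.2029 -6.5
0.12443494705942248 84.65042939966418 [0.43550322 0.10062819]
scene [[ 0.49150635 -0.35143352  0.013     ]] [[ 0.44578335 -0.35454668  0.026     ]]
side [[ 0.49272114 -0.35242171  0.013     ]] [[ 0.43334219 -0.36622274  0.026     ]]
hinge [0.68043175 0.07769311 0.07      ] yaw -5.349570600335824
30 1 1 [False, False, True, False]
30 1 -1 [False, False, True, False]
30 0 1 [False, False, True, False]
30 0 -1 [False, False, True, False]
45 1 1 [False, False, True, False]
45 1 -1 [False, False, True, False]
45 0 1 [False, False, True, True]
45 0 -1 [False, False, False, False]
60 1 1 [False, True, True, True]
60 1 -1 [False, True, True, True]
60 0 1 [False, True, True, True]
60 0 -1 [False, False, True, True]
75 1 1 [True, True, True, True]
75 1 -1 [True, True, True, True]
75 0 1 [True, True, True, True]
75 0 -1 [True, True, True, True]
90 1 1 [True, True, True, True]
90 1 -1 [True, True, True, True]
90 0 1 [True, True, True, True]
90 0 -1 [True, True, True, True]
```

```bash
python3 - <<'E'
from h import *
M=ori(74,1);q=quat(M);t=M[:,2]
manip.move_pose(bar(0)-.07*t,q); stat('pre')
cv2.imwrite("pics/w1.png",viewer.get_image("wrist")[:,:,::-1]); cv2.imwrite("pics/s1.png",viewer.get_image("side")[:,:,::-1])
cal=viewer.get_calibration("wrist"); f=240/np.tan(np.radians(cal['vfov'])/2)
for n,P in(('barL',bar(0)+.06*ey),('barR',bar(0)-.06*ey),('edgeL',L(-.204,.14,.004)),('edgeR',L(-.204,-.14,.004))):
    c=R.from_quat(cal['attitude']).inv().apply(P-cal['eye']); print(n,c[:2]/c[2]*f+[cal['cx'],cal['cy']])
E
```

```text
pre t 2.04 tcp [0.4179 0.1045 0.1417] F [-0.1  0.5  0.2] gap 0.0918
barL [317.39742592 165.7778897 ]
barR [317.16465867 323.53957672]
edgeL [381.5723442   35.06254821]
edgeR [362.98568421 396.55461452]
```

View pics/w1.png

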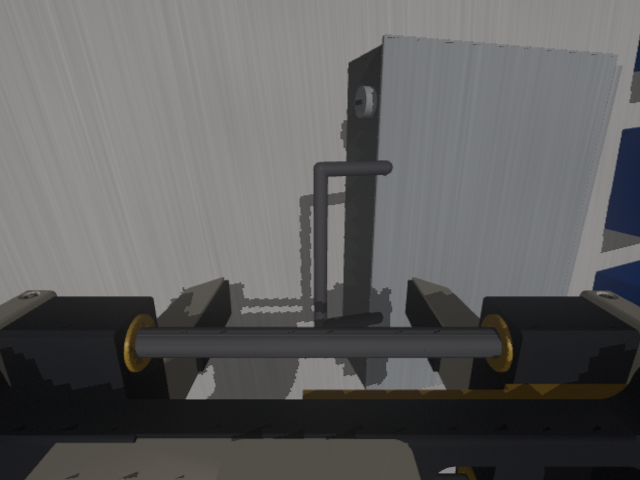

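The wrist view shows the bar at column 320, with its left arm at row 168 and the lid corner at (384,38). All are within 3 px of prediction, so I'll shift H by 2 mm and lift.

```bash
sed -i 's/H=np.array(\[.681,.076,.07\])/H=np.array([.6825,.074,.07])/' h.py; python3 - <<'E'
from h import *
M=ori(74,1);q=quat(M);t=M[:,2]
manip.servo_line(bar(0)+.008*t,q,vel=.1); stat('at')
effector.close(25); stat('closed')
if .007<manip.current_finger_gap()<.014:
    for a in (.2,.4,.6,.8,.95):
        manip.servo_line(bar(a)+.008*t,q,vel=.12); stat(a)
E
```

```text
at t 3.08 tcp [0.4401 0.0992 0.0666] F [0.6 0.7 0.9] gap 0.0921
closed t 4.33 tcp [0.4408 0.099  0.0666] F [ 5.  -2.2 -3.3] gap 0.0092
0.2 t 4.88 tcp [0.446  0.0985 0.1151] F [ 4.3 -1.1 -2.9] gap 0.0097
0.4 t 5.44 tcp [0.4599 0.097  0.1607] F [-1.2  1.3 -1.4] gap 0.0091
0.6 t 6.0 tcp [0.4826 0.0948 0.2035] F [-8.   2.8  4.2] gap 0.009
0.8 t 6.56 tcp [0.5146 0.0914 0.2414] F [-13.6   0.6  12.9] gap 0.0092
0.95 t 7.02 tcp [0.5453 0.0883 0.2658] F [-8.3  0.2 11.6] gap 0.0089
```

```bash
python3 - <<'E'
from h import *
M=ori(74,1);q=quat(M);t=M[:,2]
for a in (1.1,1.21):
    r=bar(a)-H; r/=np.linalg.norm(r)
    manip.servo_line(bar(a)+.008*t+.002*r,q,vel=.12); stat(a)
effector.open_jaws(); stat('open')
manip.servo_line(bar(1.21)-.06*t,q,vel=.2)
cv2.imwrite("pics/s2.png",cv2.resize(viewer.get_image("side")[100:300,180:420,::-1],None,fx=3,fy=3))
stat()
M=ori(50,0);q=quat(M);print([manip.solve_ik(L(*p),q) is not None for p in((-.15,-.102,.1),(-.09,-.102,.05),(-.069,-.102,.034),(-.06,-.1,.1))])
E
```

```text
1.1 t 7.47 tcp [0.5768 0.0851 0.2852] F [1.  1.3 1. ] gap 0.0087
1.21 t 7.85 tcp [0.602  0.0824 0.296 ] F [2.1 1.7 1.4] gap 0.0092
open t 9.2 tcp [0.6014 0.0824 0.2957] F [-0.8  0.3  0.5] gap 0.092
 t 9.73 tcp [0.583  0.0841 0.3587] F [ 0.8  0.6 -0.4] gap 0.0917
[False, True, True, True]
```

View pics/s2.png

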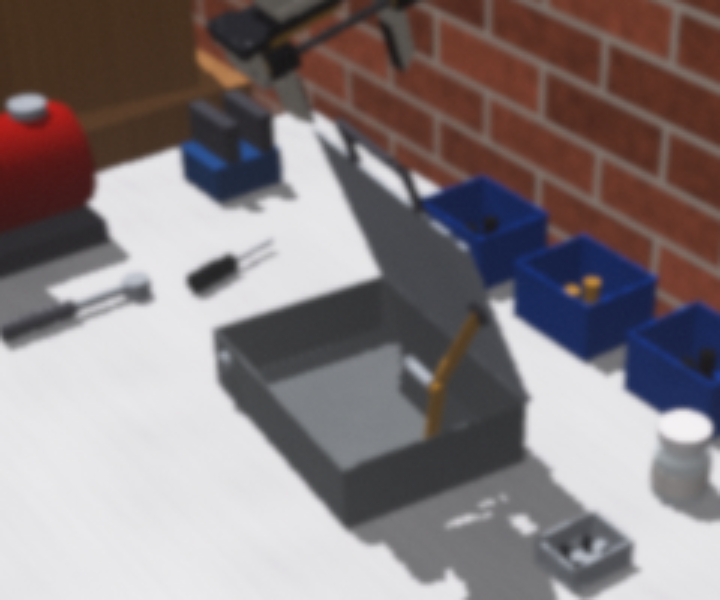

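The lid stands open at about 1.21 rad, with the brass stay nearly straight and its pin at crop (420,375). Next I press the knee.

```bash
cat >> h.py <<'E'
def pin(th):                                    # knee in hinge x,z for lid angle th (bent toward robot)
    F=np.array([-.105,-.032]); A=np.array([-.008*np.sin(th)-.115*np.cos(th),.115*np.sin(th)-.008*np.cos(th)])
    d=A-F; l=np.linalg.norm(d); n=np.array([-d[1],d[0]])/l
    return (F+A)/2+n*np.sqrt(max(.076**2-l*l/4,0))
LOCK=np.array([-.0685,.0345]); PUSH=np.array([.91,-.41])
E
python3 - <<'E'
from h import *
p0=pin(1.21); print(p0,pin(1.25),pin(1.0))
M=ori(58,0);q=quat(M);t=M[:,2]; Y=-.098
W=lambda p,k=0:L(p[0],Y,p[1])-(.006+k)*t
pts=[L(-.20,-.05,.22),W(p0,.05),W(p0,.008),W(LOCK-.006*PUSH),W(LOCK+.004*PUSH)]
print([manip.solve_ik(p,q) is not None for p in pts])
manip.move_pose(pts[0],q); effector.close(10)
manip.servo_line(pts[1],q,vel=.25); stat('pre')
cv2.imwrite("pics/w3.png",viewer.get_image("wrist")[:,:,::-1])
cv2.imwrite("pics/s3.png",cv2.resize(viewer.get_image("side")[100:300,180:420,::-1],None,fx=3,fy=3))
E
```

```text
[-0.09224891  0.04292269] [-0.08007158  0.03979536] [-0.12507992  0.04129936]
[True, True, True, True, True]Traceback (most recent call last):
  File "<stdin>", line 8, in <module>
bench.PlanningError: the arm cannot follow that straight line within its joint ranges
```

```bash
python3 - <<'E'
from h import *
p0=pin(1.21)
stat(); print(manip.current_q().round(2))
for pit in(58,64,70):
  M=ori(pit,0);q=quat(M);t=M[:,2]; Y=-.098
  W=lambda p,k=0:L(p[0],Y,p[1])-(.006+k)*t
  for p in (L(-.2,-.05,.22),L(-.2,-.098,.15),W(p0,.05),W(p0,.008),W(LOCK+.004*PUSH)):
    j=manip.solve_ik(p,q); print(pit,None if j is None else j.round(2))
E
```

```text
t 12.32 tcp [0.4784 0.0448 0.29  ] F [-0.3 -0.2  0.5] gap 0.0001
[-0.3  -0.22 -0.01  2.33  0.41  0.55  0.86]
58 [-0.3  -0.22 -0.01  2.33  0.41  0.55  0.86]
58 None
58 [ 0.3   0.18 -0.43  2.34  1.1   0.2   0.33]
58 [ 0.3   0.3  -0.43  2.31  1.56  0.22 -0.11]
58 [ 0.49  0.42 -0.65  2.24  1.65  0.33 -0.12]
64 [-0.34 -0.18  0.06  2.25  0.29  0.66  1.  ]
64 [-0.3  -0.1   0.16  2.37  0.28  0.44  1.11]
64 [-0.16  0.17  0.09  2.25  0.23  0.28  1.18]
64 [-0.07  0.28 -0.    2.24  0.4   0.2   1.02]
64 [ 0.01  0.36 -0.09  2.17  0.55  0.19  0.89]
70 [-0.38 -0.12  0.13  2.17  0.19  0.77  1.11]
70 [-0.34 -0.05  0.23  2.28  0.16  0.57  1.24]
70 [-0.2   0.21  0.16  2.15  0.05  0.44  1.37]
70 [-0.08  0.3   0.02  2.15  0.14  0.35  1.29]
70 [ 0.    0.38 -0.06  2.08  0.22  0.34  1.22]
```

```bash
python3 - <<'E'
from h import *
p0=pin(1.21); M=ori(70,0);q=quat(M);t=M[:,2]; n=np.sin(np.radians(70))*ex+np.cos(np.radians(70))*ez; Y=-.098
W=lambda p,k=0,d=.012:L(p[0],Y,p[1])-(.0155+k)*n+d*t
manip.move_pose(L(-.20,-.098,.15),q); stat()
manip.servo_line(W(p0,.025,-.02),q,vel=.2); stat('pre')
cv2.imwrite("pics/w3.png",viewer.get_image("wrist")[:,:,::-1])
cal=viewer.get_calibration("wrist"); f=240/np.tan(np.radians(cal['vfov'])/2)
for y in(-.123,-.082):
    c=R.from_quat(cal['attitude']).inv().apply(L(p0[0],y,p0[1])-cal['eye']); print(y,c[:2]/c[2]*f+[cal['cx'],cal['cy']])
E
```

```text
t 12.78 tcp [ 0.4735 -0.0031  0.2195] F [-0.1 -0.2  0.2] gap 0.0004
pre t 13.53 tcp [ 0.536  -0.0088  0.1187] F [-0.1 -0.6  0.1] gap 0.0004
-0.123 [279.16945535 338.55208107]
-0.082 [345.46116804 338.5803482 ]
```

View pics/w3.png

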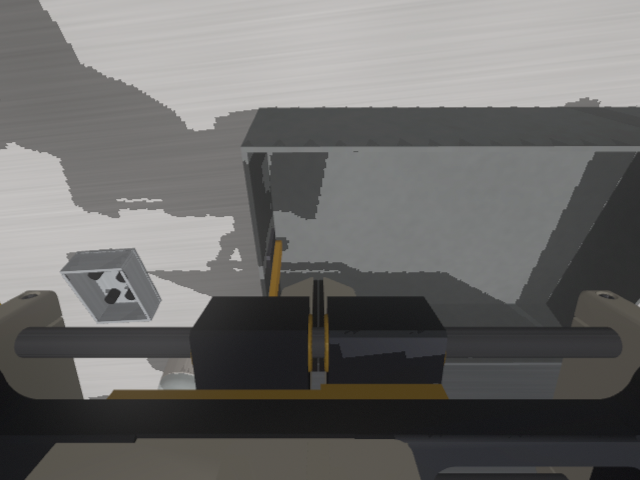

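The wrist view shows the stay bar at column ~277, matching the predicted 279, with the fingers in front of the pin. I'll press now.

```bash
python3 - <<'E'
from h import *
p0=pin(1.21); M=ori(70,0);q=quat(M);t=M[:,2]; n=np.sin(np.radians(70))*ex+np.cos(np.radians(70))*ez; Y=-.098
W=lambda p,k=0,d=.012:L(p[0],Y,p[1])-(.0155+k)*n+d*t
manip.servo_line(W(p0,.025),q,vel=.15); stat('low')
for k in(.012,.003): manip.servo_line(W(p0,k),q,vel=.08); stat(k)
for s in(-.018,-.010,-.005,0,.003,.005):
    manip.servo_line(W(LOCK+s*PUSH),q,vel=.04); stat(s)
    F=manip.current_force()
    if np.linalg.norm(F)>25: break
cv2.imwrite("pics/s4.png",cv2.resize(viewer.get_image("side")[100:300,180:420,::-1],None,fx=3,fy=3))
E
```

```text
low t 13.94 tcp [ 0.5466 -0.0105  0.0883] F [0.4 0.6 0.9] gap 0.0008
0.012 t 14.25 tcp [ 0.5602 -0.0117  0.0936] F [-0.  -0.3 -0.6] gap 0.0006
0.003 t 14.52 tcp [ 0.5679 -0.0126  0.0957] F [-1.  -0.1  0.1] gap 0.0005
-0.018 t 14.93 tcp [ 0.5756 -0.0136  0.0937] F [-3.7  1.1 -6.2] gap 0.0006
-0.01 t 15.28 tcp [ 0.5838 -0.0145  0.0911] F [-4.2  1.2 -5.8] gap 0.0003
-0.005 t 15.55 tcp [ 0.5885 -0.0149  0.0894] F [-4.7  0.8 -6.8] gap 0.0004
0 t 15.82 tcp [ 0.5929 -0.0155  0.0874] F [-4.5  0.5 -8.2] gap 0.0006
0.003 t 16.07 tcp [ 0.5944 -0.0156  0.0859] F [-9.   0.9 -4.5] gap 0.0002
0.005 t 16.32 tcp [ 0.5949 -0.0157  0.0848] F [-13.9   0.8   0.2] gap 0.0003
```

```bash
python3 - <<'E'
from h import *
M=ori(70,0);q=quat(M);t=M[:,2]; n=np.sin(np.radians(70))*ex+np.cos(np.radians(70))*ez
P=manip.current_tool_pos()
manip.servo_line(P-.03*n,q,vel=.12); manip.servo_line(L(-.20,-.11,.14),q,vel=.25); stat()
effector.open_jaws()
G=np.array([.425,-.357,.16])
for s in(1,-1):
    qq=quat(R.from_euler('z',np.radians(10.5)).as_matrix()@ori(90,0,s)); j=manip.solve_ik(G,qq); k=manip.solve_ik(L(-.13,.03,.007),quat(ori(90,0,s))); print(s,None if j is None else j.round(2),None if k is None else k.round(2))
qq=quat(R.from_euler('z',np.radians(10.5)).as_matrix()@ori(90,0,1))
manip.move_pose(G,qq); stat()
np.save('wp.npy',np.array([0])); cal=viewer.get_calibration("wrist"); im=viewer.get_image("wrist")
import pickle; pickle.dump((cal,im),open('w5.pkl','wb'))
b=viewer.get_image("side")[100:300,180:420]
o=np.zeros((480,800,3),np.uint8); o[:,:]=0
o[:333,:400]=cv2.resize(b,(400,333)); o[:300,400:]=cv2.resize(im,(400,300))
cv2.imwrite("pics/m5.png",o[:340,:,::-1])
E
```

```text
t 17.62 tcp [ 0.4733 -0.0148  0.2104] F [-0.   0.3 -1. ] gap 0.0004
1 [ 0.64  0.38  0.01  1.87 -0.01  0.9   2.31] [-0.39  0.52  0.18  1.89 -0.13  0.75  1.32]
-1 [ 0.19  0.43  0.58  1.88 -0.29  0.92 -0.58] [-0.48  0.53  0.28  1.89 -0.21  0.75 -1.75]
 t 20.38 tcp [ 0.4259 -0.3555  0.16  ] F [0.6 0.9 0.1] gap 0.092
```

View pics/m5.png

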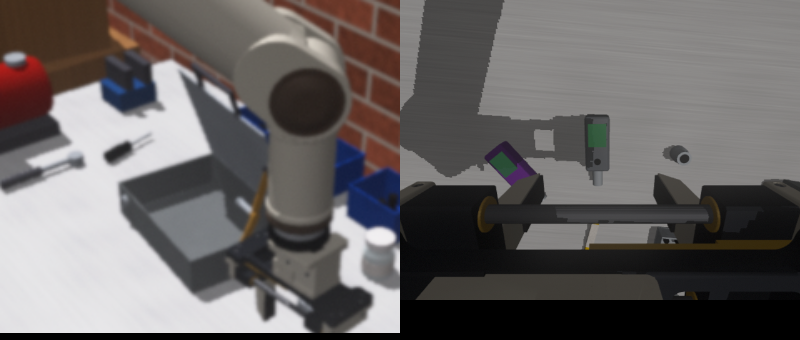

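The left panel shows the lid standing locked. On the right, the gauge body spans full pixels (296–334, 182–274), with the nozzle tip near (317,297).

```bash
python3 - <<'E'
from h import *; import pickle
cal,im=pickle.load(open('w5.pkl','rb'))
print(plane(cal,[(296,183),(332,183),(296,272),(332,272)],.026).round(4).tolist(), plane(cal,[(317,297)],.013).round(4), plane(cal,[(688,0),((676-400)*1.6,155*1.6)],.028).round(3)[1])
hsv=cv2.cvtColor(im,cv2.COLOR_RGB2HSV)
m=blob((hsv[:,:,0]>40)&(hsv[:,:,0]<90)&(hsv[:,:,1]>60),(312,215)); ys,xs=np.nonzero(m)
P=plane(cal,np.c_[xs,ys],.026); print(len(xs),cv2.minAreaRect((P[:,:2]*1000).astype(np.float32)))
cv2.imwrite("pics/c6.png",cv2.resize(im[165:315,250:400,::-1],None,fx=4,fy=4,interpolation=cv2.INTER_NEAREST))
E
```

```text
[[0.3868, -0.3794, 0.026], [0.3843, -0.3482, 0.026], [0.4703, -0.3741, 0.026], [0.4675, -0.3403, 0.026]] [[ 0.5013 -0.3518  0.013 ]] [ 0.435 -0.243  0.028]
1089 ((415.4892578125, -360.8761291503906), (34.06488800048828, 25.738784790039062), 5.270029067993164)
```

View pics/c6.png

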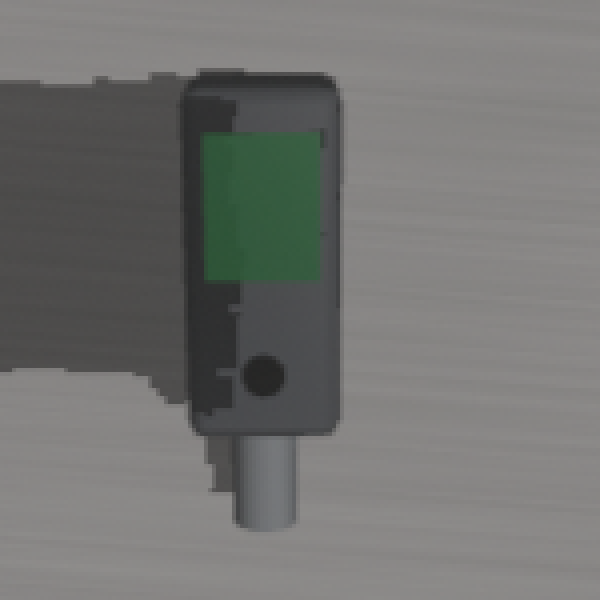

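```bash
python3 - <<'E'
from h import *
q=quat(R.from_euler('z',np.radians(11.4)).as_matrix()@ori(90,0,1))
G=np.array([.431,-.359,.0045])
manip.servo_line(G+[0,0,.05],q,vel=.2); manip.servo_line(G,q,vel=.1); stat('at')
effector.close(15); stat('closed')
manip.servo_line(G+[0,0,.17],q,vel=.2); stat('up')
if manip.current_finger_gap()>.03:
    q2=quat(ori(90,0,1))
    manip.move_pose(L(-.165,.03,.10),q2); stat('above')
    manip.servo_line(L(-.147,.03,.03),q2,vel=.15); stat()
    cv2.imwrite("pics/m7.png",np.hstack([cv2.resize(viewer.get_image(n)[60:360,100:500],(400,300)) for n in("side","scene")])[:,:,::-1])
E
```

```text
at t 21.81 tcp [ 0.4312 -0.3593  0.0048] F [-0.5  0.1  0.3] gap 0.0916
closed t 22.72 tcp [ 0.4309 -0.3589  0.0045] F [0.9 0.6 0.9] gap 0.0358
up t 23.72 tcp [ 0.4302 -0.3584  0.1733] F [-0.2 -0.4 -0.8] gap 0.0359
above t 25.49 tcp [0.5217 0.1193 0.1698] F [-0.5 -1.1 -1.4] gap 0.0358
 t 26.12 tcp [0.5395 0.1187 0.1002] F [-0.3  0.5 -0.8] gap 0.0358
```

View pics/m7.png

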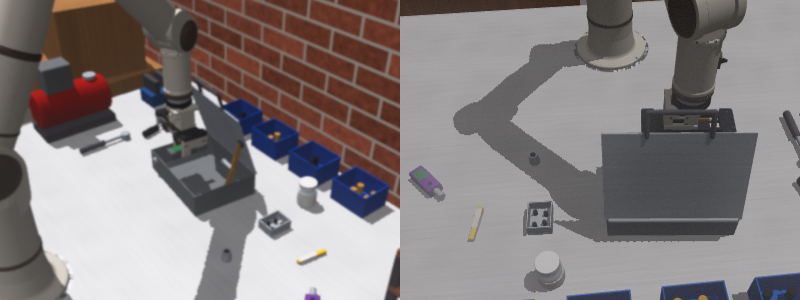

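The gauge is held at the left of the locker's opening and the lid still stands, with the wrist close to the handle but clear. I'll lower it in steps and watch the force.

```bash
python3 - <<'E'
from h import *
q2=quat(ori(90,0,1)); ok=True
for z in(.0,-.03,-.05,-.0585,-.0625):
    manip.servo_line(L(-.149,.03,z),q2,vel=.08); stat(z)
    if np.linalg.norm(manip.current_force())>8: ok=z<-.055; break
if ok:
    effector.open_jaws(); stat('open')
    manip.servo_line(L(-.149,.03,.03),q2,vel=.12); manip.servo_line(L(-.17,.03,.12),q2,vel=.2); stat('out')
    im=viewer.get_image("wrist"); cv2.imwrite("pics/m8.png",np.hstack([cv2.resize(viewer.get_image("side")[120:300,200:440],(400,300)),cv2.resize(im,(400,300))])[:,:,::-1])
E
```

```text
0.0 t 26.75 tcp [0.537  0.1192 0.0696] F [ 0.4  0.3 -0.9] gap 0.0361
-0.03 t 27.27 tcp [0.5368 0.1191 0.0393] F [-0.1 -0.2 -1.8] gap 0.0362
-0.05 t 27.68 tcp [0.5367 0.119  0.0192] F [-0.2 -0.6 -1.3] gap 0.0358
-0.0585 t 27.93 tcp [0.5369 0.1191 0.011 ] F [-0.2 -0.3 -1.1] gap 0.0359
-0.0625 t 28.18 tcp [0.5374 0.1192 0.0075] F [-0.2  0.5 -2.1] gap 0.0359
open t 29.2 tcp [0.5374 0.1191 0.0075] F [-0.4 -1.  -0.4] gap 0.0917
out t 30.73 tcp [0.5161 0.121  0.1891] F [ 0.6 -0.3 -1.6] gap 0.092
```

View pics/m8.png

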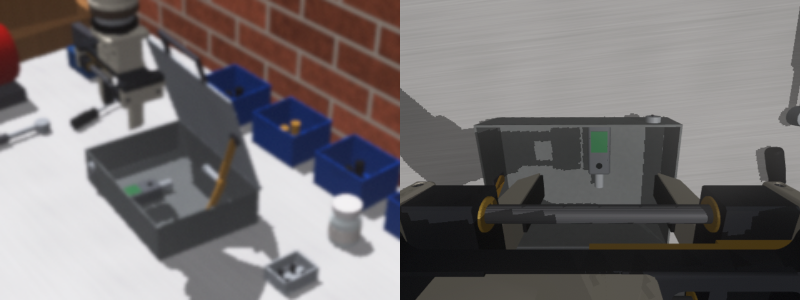

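The gauge lies face up on the locker floor and the lid is still locked. Next I check IK for hooking behind the pin.

```bash
cat >> h.py <<'E'
LK=LOCK+.0025*PUSH
def hook(p,pit,c,d,Y=-.098):
    a=np.radians(pit); n=np.sin(a)*ex+np.cos(a)*ez; t=np.cos(a)*ex-np.sin(a)*ez
    return L(p[0],Y,p[1])+(.0155+c)*n+d*t
E
python3 - <<'E'
from h import *
print(pin(1.205),manip.current_q().round(2))
for pit in(46,50,54,58,62):
    for s in(1,-1):
        q=quat(ori(pit,0,s)); pe=pin(1.205)
        for p in(hook(LK,pit,.005,-.06),hook(LK,pit,.005,-.02),hook(LK,pit,.005,.012),hook(pe,pit,0,.012),hook(pe,pit,.004,-.04)):
            j=manip.solve_ik(p,q); print(pit,s,None if j is None else j.round(2))
E
```

```text
[-0.0933571   0.04310288] [-0.08  0.31 -0.24  1.89  0.09  0.95  1.11]
46 1 None
46 1 [ 0.49  0.41 -0.66  2.38  2.37  0.49 -0.85]
46 1 [ 0.5   0.51 -0.67  2.33  2.39  0.54 -0.82]
46 1 [ 0.51  0.46 -0.69  2.4   2.41  0.55 -0.87]
46 1 None
46 -1 None
46 -1 [ 0.66  0.48 -0.86  2.37  2.27  0.56  2.45]
46 -1 [ 0.66  0.59 -0.86  2.33  2.3   0.62  2.48]
46 -1 [ 0.66  0.52 -0.86  2.39  2.33  0.62  2.41]
46 -1 None
50 1 [ 0.39  0.24 -0.53  2.37  2.07  0.28 -0.62]
50 1 [ 0.42  0.37 -0.57  2.33  2.19  0.36 -0.69]
50 1 [ 0.46  0.47 -0.62  2.29  2.23  0.43 -0.68]
50 1 [ 0.46  0.42 -0.63  2.35  2.26  0.43 -0.75]
50 1 [ 0.53  0.26 -0.7   2.4   2.08  0.33 -0.62]
50 -1 [ 0.29  0.23 -0.42  2.37  2.12  0.26  2.46]
50 -1 [ 0.48  0.39 -0.64  2.32  2.15  0.38  2.5 ]
50 -1 [ 0.48  0.48 -0.64  2.29  2.22  0.44  2.48]
50 -1 [ 0.66  0.5  -0.86  2.35  2.15  0.52  2.57]
50 -1 [ 0.48  0.25 -0.64  2.4   2.11  0.32  2.49]
54 1 [ 0.3   0.23 -0.43  2.31  1.58  0.2  -0.13]
54 1 [ 0.84  0.56 -1.08  2.26  1.78  0.56 -0.15]
54 1 [ 0.29  0.42 -0.41  2.24  2.05  0.28 -0.55]
54 1 [ 0.32  0.37 -0.45  2.31  2.07  0.29 -0.6 ]

[... 588 characters left out ...]
0.56]
58 -1 [-1.12  1.08  1.52  2.26  4.53  0.97 -0.35]
58 -1 [-1.05  0.97  1.35  2.23  4.49  0.79 -0.28]
58 -1 [-1.1   0.88  1.36  2.3   4.5   0.73 -0.24]
58 -1 [-1.06  0.39  1.14  2.32 -1.33  0.27 -0.49]
62 1 [ 0.    0.23 -0.08  2.19  0.39  0.26  1.05]
62 1 [ 0.12  0.33 -0.21  2.16  0.71  0.22  0.75]
62 1 [ 0.31  0.43 -0.43  2.14  1.14  0.27  0.36]
62 1 [ 0.31  0.37 -0.43  2.21  1.15  0.25  0.33]
62 1 [-0.02  0.21 -0.06  2.23  0.44  0.23  0.99]
62 -1 [-0.56  0.25  0.56  2.2  -0.25  0.24 -1.49]
62 -1 [-0.96  0.59  1.13  2.2  -1.34  0.47 -0.53]
62 -1 [-0.71  0.52  0.8   2.17 -1.29  0.29 -0.54]
62 -1 [-0.78  0.47  0.85  2.24 -1.3   0.27 -0.52]
62 -1 [-0.6   0.24  0.59  2.25 -0.27  0.21 -1.48]
```

```bash
python3 - <<'E'
from h import *
effector.close(10)
manip.move_pose(L(-.20,-.098,.15),quat(ori(70,0))); stat()
manip.move_pose(hook(LK,62,.004,-.065),quat(ori(62,0))); stat('entry'); print(manip.current_q().round(2))
done=False
for pit in(58,59,60,57):
    for d in(-.04,-.02):
        try: manip.servo_line(hook(LK,pit,.004,d),quat(ori(pit,0)),vel=.06); done=True; break
        except manip.PlanningError as e: print(pit,d,e)
    if done: break
stat(pit); print(manip.current_q().round(2))
if done:
    for d in(-.015,.009):
        try: manip.servo_line(hook(LK,pit,.004,d),quat(ori(pit,0)),vel=.06)
        except manip.PlanningError as e: print(pit,d,e)
        stat(d)
cv2.imwrite("pics/s9.png",cv2.resize(viewer.get_image("side")[100:300,200:400,::-1],None,fx=3,fy=3))
E
```

```text
t 32.87 tcp [ 0.4734 -0.0034  0.2208] F [ 0.7  1.1 -0.4] gap 0.0003
entry t 33.44 tcp [ 0.5932 -0.0142  0.1687] F [-1.   0.4  0. ] gap 0.0008
[ 0.    0.22 -0.08  2.19  0.37  0.27  1.06]
58 -0.04 the arm cannot follow that straight line within its joint ranges
58 -0.02 the arm cannot follow that straight line within its joint ranges
59 -0.04 the arm cannot follow that straight line within its joint ranges
59 -0.02 the arm cannot follow that straight line within its joint ranges
60 -0.04 the arm cannot follow that straight line within its joint ranges
60 -0.02 the arm cannot follow that straight line within its joint ranges
57 -0.04 the arm cannot follow that straight line within its joint ranges
57 -0.02 the arm cannot follow that straight line within its joint ranges
57 t 33.44 tcp [ 0.5932 -0.0142  0.1687] F [-1.   0.4  0. ] gap 0.0008
[ 0.    0.22 -0.08  2.19  0.37  0.27  1.06]
```

```bash
python3 - <<'E'
from h import *
q=quat(ori(58,0))
j=manip.solve_ik(hook(LK,58,.004,-.06),q); print(j.round(2))
manip.movej(j); stat('e58'); 
for d in(-.035,-.015,.009):
    try: manip.servo_line(hook(LK,58,.004,d),q,vel=.08)
    except manip.PlanningError as e:
        print(d,e); j=manip.solve_ik(hook(LK,58,.004,d),q); print(j.round(2)); 
        if np.abs(j-manip.current_q()).max()<.5: manip.movej(j)
        else: break
    stat(d); print(manip.current_q().round(2))
E
```

```text
[ 0.31  0.23 -0.43  2.25  1.01  0.23  0.45]
e58 t 34.14 tcp [ 0.5915 -0.0158  0.1658] F [ 0.2 -0.6 -0. ] gap 0.0005
-0.035 t 34.61 tcp [ 0.6046 -0.0161  0.1436] F [-0.2  0.9 -0.3] gap 0.0005
[ 0.25  0.29 -0.37  2.23  1.2   0.21  0.26]
-0.015 t 35.01 tcp [ 0.615  -0.0174  0.1268] F [-0.5 -0.9  0.6] gap 0.0005
[ 0.24  0.34 -0.35  2.22  1.38  0.2   0.09]
0.009 t 35.46 tcp [ 0.6276 -0.0188  0.1065] F [-0.2 -0.1  0.1] gap -0.0001
[ 0.22  0.4  -0.33  2.2   1.58  0.2  -0.1 ]
```

```bash
python3 - <<'E'
from h import *
q=quat(ori(58,0)); F=np.array([-.105,-.032]); pe=pin(1.2)
a0=np.arctan2(*(LK-F)[::-1]); a1=np.arctan2(*(pe-F)[::-1]); print(a0,a1,np.linalg.norm(pe-LK))
for k,s in enumerate(np.linspace(0,1,6)):
    a=a0+s*(a1-a0); p=F+.076*np.array([np.cos(a),np.sin(a)])
    P=hook(p,58,0,.009)
    try: manip.servo_line(P,q,vel=.05)
    except manip.PlanningError as e:
        j=manip.solve_ik(P,q); print(e,None if j is None else j.round(2))
        if j is not None and np.abs(j-manip.current_q()).max()<.4: manip.movej(j)
        else: break
    stat(round(s,1))
    if np.linalg.norm(manip.current_force())>30: break
print(manip.current_q().round(2))
E
```

```text
1.0361238896875162 1.431214373210811 0.029850788015156848
0.0 t 35.71 tcp [ 0.6248 -0.0184  0.105 ] F [ 0.3 -0.1  0.7] gap 0.0004
0.2 t 35.98 tcp [ 0.6195 -0.018   0.1078] F [1.4 0.4 3.6] gap 0.0006
0.4 t 36.24 tcp [ 0.6137 -0.0175  0.1097] F [ 1.3 -0.1  4.1] gap 0.0008
0.6 t 36.51 tcp [ 0.6074 -0.0168  0.1111] F [1.3 0.1 3.5] gap 0.0004
0.8 t 36.77 tcp [ 0.6013 -0.0161  0.1123] F [0.1 0.4 0.7] gap 0.0005
1.0 t 37.04 tcp [ 0.5954 -0.0155  0.1134] F [0.3 0.4 0.6] gap 0.0005
[ 0.24  0.35 -0.35  2.27  1.62  0.21 -0.16]
```

```bash
python3 - <<'E'
from h import *
def brass(bgr,off):
    h=cv2.cvtColor(bgr,cv2.COLOR_BGR2HSV); m=(h[:,:,0]>8)&(h[:,:,0]<28)&(h[:,:,1]>110)
    ys,xs=np.nonzero(m); xs=xs+off[0]; ys=ys+off[1]; k=(xs>305)&(xs<350)&(ys>195)&(ys<255)
    return xs[k],ys[k]
cur=viewer.get_image("side")[:,:,::-1].copy(); cv2.imwrite("pics/s10.png",cur)
small=lambda f:cv2.resize(cv2.imread(f),(240,200),interpolation=cv2.INTER_AREA)
for n,im,off in(("unlk",small("pics/s2.png"),(180,100)),("pressed",small("pics/s4.png"),(180,100)),("now",cur,(0,0))):
    x,y=brass(im,off); print(n,len(x),[(int(r),round(float(x[y==r].mean()),1)) for r in range(195,256,4) if (y==r).any()])
cal=viewer.get_calibration("side"); f=240/np.tan(np.radians(cal['vfov'])/2)
pr=lambda P:(lambda c:(c[:2]/c[2]*f+[cal['cx'],cal['cy']]).round(1))(R.from_quat(cal['attitude']).inv().apply(P-cal['eye']))
for th in(1.25,1.21,1.15): 
    p=pin(th); A=(-.008*np.sin(th)-.115*np.cos(th),.115*np.sin(th)-.008*np.cos(th)); print(th,'foot',pr(L(-.105,-.126,-.032)),'knee',pr(L(p[0],-.126,p[1])),'A',pr(L(A[0],-.126,A[1])))
E
```

```text
unlk 142 [(207, 337.0), (211, 335.0), (215, 332.5), (219, 330.0), (223, 327.5), (227, 326.0), (231, 325.5), (235, 324.5), (239, 324.0), (243, 323.5)]
pressed 40 [(207, 339.0), (235, 330.5), (239, 328.5)]
now 47 [(207, 336.0), (235, 323.5), (239, 323.0), (243, 323.0)]
1.25 foot [321.3 252.7] knee [328.8 229.3] A [340.1 205.2]
1.21 foot [321.3 252.7] knee [325.  229.7] A [338.8 206.2]
1.15 foot [321.3 252.7] knee [321.4 230.6] A [336.9 207.8]
```

```bash
python3 - <<'E'
from h import *
q=quat(ori(58,0)); pe=pin(1.2)
def go(P,q):
    try: manip.servo_line(P,q,vel=.15)
    except manip.PlanningError:
        j=manip.solve_ik(P,q); dj=np.abs(j-manip.current_q()).max(); print('dj',dj)
        if dj>.8: raise SystemExit('stop')
        manip.movej(j)
for c,d in((.005,.009),(.005,-.02),(.003,-.05)): go(hook(pe,58,c,d),q); stat(d)
go(hook(pe,62,.0,-.06),quat(ori(62,0))); stat('e62')
manip.move_pose(L(-.20,-.098,.15),quat(ori(70,0))); stat()
effector.open_jaws()
M=ori(74,1);q=quat(M);t=M[:,2]
manip.move_pose(L(-.2,-.05,.26),q); stat()
manip.move_pose(bar(1.19)-.065*t,q); stat('pre')
# brass check
cur=viewer.get_image("side")[:,:,::-1]; h=cv2.cvtColor(cur.copy(),cv2.COLOR_BGR2HSV); m=(h[:,:,0]>8)&(h[:,:,0]<28)&(h[:,:,1]>110)
print([(r,(300+np.nonzero(m[r,300:350])[0]).mean().round(1)) for r in range(207,244,4) if m[r,300:350].any()])
E
```

```text
0.009 t 37.34 tcp [ 0.6004 -0.016   0.1163] F [-0.8  0.9 -0. ] gap 0.0004
-0.02 t 37.71 tcp [ 0.5853 -0.0147  0.1413] F [-0.3 -1.  -0.1] gap 0.0002
-0.05 t 38.06 tcp [ 0.5681 -0.0132  0.1653] F [ 0.4 -0.3  0.2] gap 0.0006
e62 t 38.52 tcp [ 0.5643 -0.0129  0.1727] F [-0.4 -0.5  0.2] gap 0.0005
 t 39.21 tcp [ 0.4736 -0.0042  0.2199] F [-0.  -0.2 -0.1] gap 0.0003
 t 41.9 tcp [0.4781 0.0445 0.3296] F [ 0.5  0.7 -0.1] gap 0.0919
pre t 42.49 tcp [0.5768 0.0858 0.3608] F [-0.7  0.1 -0.1] gap 0.0917
[(207, np.float64(336.0)), (211, np.float64(334.5)), (215, np.float64(331.5)), (219, np.float64(329.0)), (223, np.float64(326.0)), (227, np.float64(324.5)), (231, np.float64(323.0)), (235, np.float64(323.5)), (239, np.float64(323.0)), (243, np.float64(323.0))]
```

```bash
python3 - <<'E'
from h import *
M=ori(74,1);q=quat(M);t=M[:,2]
manip.servo_line(bar(1.185)+.01*t,q,vel=.12); stat('at')
effector.close(25); stat('closed')
if .007<manip.current_finger_gap()<.014:
    for a in(1.1,.95,.8,.65,.5,.35,.2,.1,.03,0):
        r=bar(a)-H; r/=np.linalg.norm(r)
        manip.servo_line(bar(a)+.008*t+r*.002*min(1,a/.6),q,vel=.1); stat(a)
        g=manip.current_finger_gap()
        if not .006<g<.014 or np.linalg.norm(manip.current_force())>35: print('STOP'); break
E
```

```text
at t 43.32 tcp [0.5971 0.0829 0.2907] F [-0.1 -0.4  0.5] gap 0.0916
closed t 44.57 tcp [0.5965 0.0829 0.2897] F [-2.5 -1.   0.5] gap 0.0092
1.1 t 44.92 tcp [0.5733 0.0848 0.2807] F [  7.9   4.3 -23.7] gap 0.0085
0.95 t 45.45 tcp [0.5434 0.0878 0.2632] F [ 15.9   3.  -28.5] gap 0.0088
0.8 t 45.98 tcp [0.5166 0.0905 0.2417] F [ 17.6   1.1 -24.9] gap 0.0093
0.65 t 46.5 tcp [0.4924 0.093  0.2155] F [ 13.3  -0.7 -16.8] gap 0.0085
0.5 t 47.02 tcp [0.4716 0.0953 0.1845] F [  9.2  -2.1 -10.7] gap 0.0085
0.35 t 47.55 tcp [0.4558 0.097  0.1507] F [ 5.9 -2.2 -8.4] gap 0.0088
0.2 t 48.07 tcp [0.4454 0.0982 0.115 ] F [ 4.7 -2.3 -6.8] gap 0.0089
0.1 t 48.47 tcp [0.4416 0.0987 0.0905] F [ 4.6 -2.  -5.3] gap 0.009
0.03 t 48.79 tcp [0.4403 0.0989 0.0734] F [ 4.9 -0.5 -6. ] gap 0.0087
0 t 49.04 tcp [0.4408 0.0991 0.0667] F [ 4.6 -1.5 -4.4] gap 0.0086
```

```bash
python3 - <<'E'
from h import *
M=ori(74,1);q=quat(M);t=M[:,2]
manip.servo_line(bar(0)+.008*t-.002*ez,q,vel=.03); stat('press')
manip.servo_line(bar(0)+.008*t,q,vel=.03); stat('relax')
effector.open_jaws(); stat('open')
manip.servo_line(bar(0)-.08*t,q,vel=.12); stat('away')
manip.move_pose(L(-.3,.15,.25),quat(ori(90,1))); stat('clear')
a=cv2.imread("pics/scene0.png").astype(int); b=viewer.get_image("scene")[:,:,::-1]; cv2.imwrite("pics/end.png",b)
d=np.abs(a-b.astype(int)).max(2)
print('lid diff',d[205:290,305:440].mean(), d[205:290,305:440].max(1)[::8])
for n,(x,y) in dict(purple=(126,240),ratchet=(500,198),socket=(233,217),crayon=(175,283),tin=(240,277),core=(513,258),jar=(249,328)).items(): print(n,d[y-18:y+18,x-20:x+20].mean().round(1))
# lid corner edges in the new picture
for y in(203,204,205,206,276,277,278,279): print(y,b[y,360].tolist(),a[y,360].tolist())
E
```

```text
press t 49.29 tcp [0.4411 0.0993 0.0656] F [-2.6 -2.  14.5] gap 0.0089
relax t 49.54 tcp [0.441  0.0993 0.067 ] F [ 5.6 -1.1 -0.9] gap 0.0093
open t 50.89 tcp [0.44   0.099  0.0663] F [ 0.  -0.6 -0.5] gap 0.0918
away t 51.77 tcp [0.4158 0.1011 0.1507] F [ 0.4  0.  -1.2] gap 0.0922
clear t 52.68 tcp [0.3992 0.253  0.3184] F [-0.6 -0.7  0.5] gap 0.0917
lid diff 4.168278867102397 [58 59 56  7  5  5  5  5  5  6  8]
purple 2.3
ratchet 2.7
socket 13.1
crayon 2.3
tin 2.4
core 2.4
jar 2.3
203 [90, 89, 90] [147, 145, 147]
204 [87, 86, 85] [139, 135, 135]
205 [87, 84, 84] [139, 134, 131]
206 [88, 84, 82] [137, 132, 129]
276 [139, 134, 131] [137, 132, 130]
277 [108, 105, 103] [106, 101, 101]
278 [132, 126, 124] [131, 126, 124]
279 [132, 126, 127] [131, 127, 124]
```

```bash
python3 - <<'E'
from h import *
for f in("scene0","end"):
    im=cv2.imread(f"pics/{f}.png")[205:232,218:250]; g=cv2.cvtColor(im,cv2.COLOR_BGR2GRAY).astype(int); print(f,int(np.median(g)))
    for r in g[2:26:2,4:28:2]: print(*r)
E
```

```text
scene0 147
144 145 144 147 147 147 148 147 151 148 149 149
146 145 146 147 147 147 148 148 150 148 148 149
149 148 146 149 149 144 145 150 150 149 149 148
150 149 150 150 109 67 76 145 149 149 148 146
146 148 147 144 91 62 59 142 145 149 145 146
148 147 147 143 125 133 106 86 99 147 147 148
151 151 149 106 70 73 78 90 91 146 146 145
146 147 112 93 70 75 81 82 89 145 146 146
149 148 95 92 72 71 72 79 82 144 145 147
148 148 140 94 91 80 85 106 143 146 147 147
147 149 149 149 147 148 147 145 146 147 145 143
148 148 148 148 146 147 148 148 147 149 147 149
end 146
145 145 145 146 147 146 140 139 92 91 90 90
146 147 145 147 147 147 149 149 150 141 93 93
147 148 148 148 150 146 145 151 149 151 149 149
149 150 150 150 105 65 74 141 150 149 146 147
146 147 147 145 91 55 57 140 146 147 146 146
148 148 148 144 125 134 105 85 98 144 147 145
150 149 150 104 69 69 76 87 89 146 147 147
149 145 109 93 66 71 77 79 86 146 148 146
148 148 96 92 69 68 68 77 81 145 146 145
149 149 141 93 91 80 85 105 142 148 146 147
150 149 148 149 146 147 148 148 145 145 146 145
149 146 148 148 146 147 147 147 148 147 147 147
```

The socket hasn't moved; the image difference there was only the arm's shadow.

```bash
python3 -c "
from bench import manip
print(manip.hand_in())"
```

```text
the job is handed in; nothing more can be done
None
```

The job is handed in at about 53 s: I locked the lid up, laid the gauge face up on the locker floor, broke the knee, and lowered the lid by its handle until fully shut; the other things on the counter look unmoved.

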